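# Lock the paint tray on its ball stand and stock it with jars

### The job

Set up the painting station: raise the paint tray's locking handle all the way, lower the tray's coupler fully down onto the ball of the stand so that it sits level, and press the handle fully down to lock it. Once it is locked, take every paint jar (the squat ones with a white screw lid) out of the cardboard box and stand it upright on the floor of the tray. Leave the glue bottle and the sanding block in the box.

Things in the scene. Friction and masses are not known exactly. Their poses are not given: they have to be found in the camera images.
- ball (a point): Centre of the 38 mm steel ball (flat below where the neck joins), 69 mm above the bench, on the ball stand: a dark round cast base (116 mm across, fixed to the bench), a collar (72 mm across, flat top 45 mm above the bench), then a neck 16 mm thick carrying the ball.
- socket (a point): Centre of the tray's coupler socket: where the ball's centre lies once the tray is fully down, its underside (24 mm below this point) flat on the stand's collar; any turn about the ball is good. Grey housing, x -33 to +27 mm, 53 mm wide, top 25 mm above this point; socket 41 mm wide, open below. Axes of the tray: x away from the locking handle, y to its left, z up. Tray weighs 0.6 to 0.8 kg.
- tray_floor (a point): Centre of the tray's floor plate (top face; 15 mm in front of (+x) and 18 mm below the socket point), axes as the socket. Aluminium, 170 mm along x by 230 mm along y, 6 mm thick, with a lip 20 mm above the floor along its edges. The coupler housing and carrying bar stand in its middle, leaving a wing about 85 mm wide free on each side for jars.
- bail (a point): Centre of the carrying bar by which the tray is lifted: black, along the tray's x, 14 mm wide across y, 12 mm high, free for 50 mm between its two posts; 22.5 mm in front of (+x) and 58 mm above the socket point, almost over the tray's centre of mass. Axes as the tray's.
- handle (a joint): Angle of the locking handle, rad: 0 = pressed down flat, locked; 0.85 = fully raised. Stays where left (friction 0.07 N m, about 1 N at the grip). Hinge along the tray's y, 34 mm behind (-x) and 28 mm above the socket point; down, it points to the tray's -x. It drives two locking dogs under the ball: the socket goes on or off the ball only with the handle beyond about 0.68 rad.
- handle_grip (a point): Middle of the black grip of the locking handle: 36 mm long, 17 mm wide (along the tray's y), 10 mm thick; 74 mm from the hinge. The handle's end is 18 mm further out. A hard pinch that does not turn with the handle tips the loose tray: pinch lightly or turn along. Axes turn with the handle: x runs along it from its free end towards the hinge, y across it.
- crate_floor (a point): Centre of the floor of the shallow open cardboard box: 285 mm (its x) by 205 mm (its y), walls 36 mm high and 4 mm thick, fixed to the bench; floor 4 mm above the bench. Paint jars, a glue bottle and a sanding block are in it; white kit runners lie flat along the two long walls.
- jar1_mid (a point): Centre of a paint jar (three or all four of the four are present): squat round clear jar with white screw lid, 48 mm across, 70 mm high, 70 to 115 g with a thick heavy bottom, standing in the cardboard box; this point is half-way up; its z axis points up to the lid.
- jar2_mid (a point): Centre of a paint jar (three or all four of the four are present): squat round clear jar with white screw lid, 48 mm across, 70 mm high, 70 to 115 g with a thick heavy bottom, standing in the cardboard box; this point is half-way up; its z axis points up to the lid.
- jar3_mid (a point): Centre of a paint jar (three or all four of the four are present): squat round clear jar with white screw lid, 48 mm across, 70 mm high, 70 to 115 g with a thick heavy bottom, standing in the cardboard box; this point is half-way up; its z axis points up to the lid.
- jar4_mid (a point): Centre of a paint jar (three or all four of the four are present): squat round clear jar with white screw lid, 48 mm across, 70 mm high, 70 to 115 g with a thick heavy bottom, standing in the cardboard box; this point is half-way up; its z axis points up to the lid.
- jar1: The same paint jar, its underside (for its speed).
- jar2: The same paint jar, its underside (for its speed).
- jar3: The same paint jar, its underside (for its speed).
- jar4: The same paint jar, its underside (for its speed).
- glue_mid (a point): Centre of the tall slim glue bottle in the box, 36 mm across, 105 mm high, this point 50 mm above its underside; not wanted, stays in the box.
- sander_mid (a point): Centre of the cork sanding block lying in the box, 60 by 35 by 24 mm; not wanted, stays in the box.
Things that resemble listed ones, but are neither listed nor needed, are in the scene too. Leave any blue look-alike of the jar1 alone.

How it is judged:
On the way, in this order (a step that is already met when the one before it is completed fails the run):
1. the tray's locking handle is raised while the tray is off the ball (value of joint handle above 0.72 rad and distance between socket and ball above 0.05 m), for 0.2 s.
2. the coupler is fully down on the ball, level, with its handle still raised (horizontal distance between socket and ball below 0.004 m and distance between socket and ball below 0.006 m and angle between socket's own z axis and vertical below 0.06 rad and value of joint handle above 0.5 rad), for 0.2 s.
3. the handle is pressed down and the tray is locked on the ball (horizontal distance between socket and ball below 0.004 m and distance between socket and ball below 0.006 m and angle between socket's own z axis and vertical below 0.06 rad and value of joint handle below 0.08 rad), for 0.3 s.
At the end, for the whole second after the job is handed in: The coupler is down on the ball (socket centre within 4 mm sideways and 6 mm in all of the ball's centre, tray within 0.06 rad of level), the handle is pressed down (below 0.08 rad), and every paint jar present stands upright (within 0.12 rad) and at rest on the tray's floor, inside its edges (all of step 3 and x of jar1_mid in the frame of socket between -0.07 and 0.1 m and y of jar1_mid in the frame of socket between -0.115 and 0.115 m and z of jar1_mid in the frame of socket between 0.008 and 0.026 m and angle between each of jar1_mid, jar2_mid, jar3_mid, jar4_mid's own z axis and vertical below 0.12 rad and linear speed of each of jar1, jar2, jar3, jar4 below 0.03 m/s and x of jar2_mid in the frame of socket between -0.07 and 0.1 m and y of jar2_mid in the frame of socket between -0.115 and 0.115 m and z of jar2_mid in the frame of socket between 0.008 and 0.026 m and x of jar3_mid in the frame of socket between -0.07 and 0.1 m and y of jar3_mid in the frame of socket between -0.115 and 0.115 m and z of jar3_mid in the frame of socket between 0.008 and 0.026 m and x of jar4_mid in the frame of socket between -0.07 and 0.1 m and y of jar4_mid in the frame of socket between -0.115 and 0.115 m and z of jar4_mid in the frame of socket between 0.008 and 0.026 m); the robot touches nothing.
It fails at once if a paint jar is put on the tray before the tray is on the ball and its handle is down ((x of jar1_mid in the frame of socket between -0.07 and 0.1 m and y of jar1_mid in the frame of socket between -0.115 and 0.115 m and z of jar1_mid in the frame of socket between 0.008 and 0.026 m and (angle between the z axis of jar1_mid and the x axis of handle_grip, either way round below 1.2 rad or height (world z) of jar1_mid below 0.07 m) and angle between jar1_mid's own z axis and vertical below 0.15 rad) or (x of jar2_mid in the frame of socket between -0.07 and 0.1 m and y of jar2_mid in the frame of socket between -0.115 and 0.115 m and z of jar2_mid in the frame of socket between 0.008 and 0.026 m and (angle between the z axis of jar2_mid and the x axis of handle_grip, either way round below 1.2 rad or height (world z) of jar2_mid below 0.07 m) and angle between jar2_mid's own z axis and vertical below 0.15 rad) or (x of jar3_mid in the frame of socket between -0.07 and 0.1 m and y of jar3_mid in the frame of socket between -0.115 and 0.115 m and z of jar3_mid in the frame of socket between 0.008 and 0.026 m and (angle between the z axis of jar3_mid and the x axis of handle_grip, either way round below 1.2 rad or height (world z) of jar3_mid below 0.07 m) and angle between jar3_mid's own z axis and vertical below 0.15 rad) or (x of jar4_mid in the frame of socket between -0.07 and 0.1 m and y of jar4_mid in the frame of socket between -0.115 and 0.115 m and z of jar4_mid in the frame of socket between 0.008 and 0.026 m and (angle between the z axis of jar4_mid and the x axis of handle_grip, either way round below 1.2 rad or height (world z) of jar4_mid below 0.07 m) and angle between jar4_mid's own z axis and vertical below 0.15 rad)).
It fails at once if the glue bottle or the sanding block is lifted out of the box (height (world z) of glue_mid above 0.12 m or height (world z) of sander_mid above 0.08 m).
Of jar1, jar2, jar3, jar4 only 3 to 4 are there at a start; the rules pass over those that are not, and their reading is None.
At some moment in a run one of jar1, jar2, jar3, jar4, tray may be knocked a few centimetres aside while the robot is not near it.
It also fails if it takes over 192 s, if anything falls off the work surface, if the arm or the gripper's body presses on something with over 40 N, if the wrist force passes 120 N, or if a joint passes its speed limit or range.

### The arm

A 7-joint arm with a two-finger parallel gripper is mounted at the origin on the work surface. World frame = base frame: x ahead of the robot, y to its left, z up, the work surface at z = 0. Lengths are in m, angles in rad, forces in N, time in s.
With the tool pointing down it reaches from about 0.4 to 0.85 m from the base axis. Payload 6.9 kg.
Tool frame: the origin (TCP) lies midway between the tips of the shut fingers; the grasp point (between the pads) lies behind it (ctrl.pinch_z is the z of the grasp point in the tool frame, in m); z points along the fingers, y is the line along which they close (so a half turn about z gives the same grasp; the last joint's range is limited). The gripper opens to 85 mm and grips with 20 to 120 N. Pads are 22 mm wide; open, the fingers measure 114 mm over their backs; the gripper's body (76 mm by 85 mm) begins 54 mm behind the grasp point. The pads swing forward as they close: fully open they stand 13 mm farther back than shut.
Start: joints at [-1.22, 0.507, -0.238, 1.5, 0.126, 1.149, -0.155], TCP at [0.151, 0.606, 0.231] pointing down, gripper open.
Joint ranges: [-3.08, 3.08], [-0.24, 2.05], [-1.43, 1.35], [0, 2.5], [-1.52, 4.66], [0.17, 1.96], [-2.89, 2.89]. Speed limits (rad/s): [2.39, 2.39, 3.14, 3.14, 3.14, 3.14, 3.14].

### API

Orientations are given as a unit quaternion [w, x, y, z].
In Python, from station import ctrl, get_state, vision, ticket, models gives the robot as it stands. Calls block until the motion is done:
- ctrl.movep(position, orientation): joint-space move of the TCP to a pose.
- ctrl.movel(position, frame=None, max_speed=0.15): straight line of the TCP; frame=None keeps the orientation; max_speed is the mean speed in m/s.
- ctrl.set_joints(angles): joint-space move.
- ctrl.ungrasp() and ctrl.close_gripper(force=None): open the fingers fully, or close them until they stop; force is the grip in N (None keeps the last).
- ctrl.pause(seconds).
- ctrl.ik(position, orientation): joint angles nearest the present ones, or None.
- get_state(): the state.
- vision.grab_frame(name): name is "scene" or "top" or "wrist"; returns (picture, depth): 420x560x3 uint8, blue, green, red; 420x560 float32, m along the optical axis (not along the pixel's ray), 0 where there is no reading.
- vision.camera_info(name): a dict with "mtx" (3x3 intrinsics, pixels), "R" (3x3) and "t" (3): a world point X has camera coordinates R X + t; the wrist camera has in their place "hand_eye" (4x4, takes a point from camera to tool coordinates, whose origin is the TCP and whose axes are the flange's). Camera axes: x right, y down, z forward; pixel columns grow to the right and rows downward; lengths in m; the calibration is good to about 2 mm. A picture is of the moment at which its call begins: read the wrist's pose just before it. camera_info takes no time and is no camera call.
A pose or a line that the arm cannot do raises ctrl.Unreachable and nothing moves.
- ticket.close_job(): hands the job in; it is judged then, once.
Trained networks look in the newest picture that a camera, given by its name, has taken for a name from the list of things; names that differ only in an ending like _2 or _b are one class to them, and where a whole thing is asked for, a point or a joint stands for the part that bears it (a point fixed in the world has none). Each returns a list of dicts, best first, with "p" (0 to 1); they miss things now and then, are a little off and sometimes report something else, mostly with a low value. They report only what shows in the picture. A call takes as long as a camera call. They do not tell look-alikes from the thing itself.
- models.recognise(camera, target): "point" ([column, row] in pixels, amid what is visible of it).
- models.masks_of(camera, target): "mask" (420x560 bool, what is visible of it) and "point" ([column, row] in pixels, amid what is visible of it).
The state is a dict: "time": time; "qpos": joint angles; "qd": joint speeds; "tau": joint torques, N m; "tcp_pos": TCP position; "eef_rot": TCP orientation; "contact_force": force on the tool from outside, world axes, zero at the start; "wrist_torque": the same for the moment, N m; "width": finger opening in m; "gripper_force": force on a finger pad.
Only numpy, scipy, OpenCV 4.12 (cv2) and the standard library are available. Lean on these libraries where they do the work, as an engineer would, in place of code of your own. Each camera call takes 0.05 s, during which the arm holds its last target. There are 200 camera calls.

## Working session

There is one attempt and no reset: what is moved stays moved. The work goes in short steps, each a Python script; the robot and the scene stay as the last script left them, time stands still between calls to the robot, and variables do not carry over. Pictures are saved under pics/ and viewed, at most 14 in all, crops included, and the job is handed in when it is done.

```bash
ls; mkdir -p pics
python3 - <<'E'
from station import ctrl,get_state,vision,models
import cv2,numpy as np
s=get_state(); print(s); print(ctrl.pinch_z)
ims=[]
for c in("scene","top"):
    im,d=vision.grab_frame(c); i=vision.camera_info(c); print(c,i)
    cv2.imwrite(f'pics/{c}0.png',im); np.save(f'/tmp/{c}.npy',d)
    K=i['mtx'];R=np.array(i['R']);t=np.array(i['t'])
    for n in ['ball','socket','tray_floor','bail','handle_grip','crate_floor','jar1_mid','glue_mid','sander_mid']:
        for r in models.recognise(c,n)[:6]:
            u,v=r['point']; z=d[int(v),int(u)]
            X=R.T@(np.linalg.inv(K)@np.array([u,v,1])*z-t) if z>0 else None
            print(n,round(r['p'],2),np.round([u,v]),None if X is None else X.round(3))
print(vision.camera_info('wrist'))
E
```

```text
pics
{'time': 0.0, 'qpos': array([-1.22052283,  0.50832416, -0.23749603,  1.50114616,  0.12572671,
        1.14889055, -0.15483726]), 'qd': array([ 0.00087669,  0.00033692, -0.00054932,  0.00045266, -0.00089352,
       -0.00110787,  0.00052986]), 'tau': array([-4.18659556e-04, -6.20586848e+01, -2.18727864e+00, -2.49653792e+01,
        1.25269202e-02,  1.18256177e-02, -1.73523455e-05]), 'tcp_pos': array([0.15143729, 0.60585525, 0.23043258]), 'eef_rot': array([-7.21562875e-05,  1.22097582e-01,  9.92517703e-01, -8.85896268e-04]), 'contact_force': array([-0.22688963,  0.08660882,  0.01388629]), 'wrist_torque': array([-0.0090656 , -0.02101279, -0.03012293]), 'gripper_force': 0.0, 'width': 0.0854866556579839}
-0.0187
scene {'mtx': array([[421.48407584,   0.        , 283.28303289],
       [  0.        , 421.48407584, 212.0198833 ],
       [  0.        ,   0.        ,   1.        ]]), 'R': array([[-0.44168016,  0.8969903 ,  0.0180844 ],
       [ 0.68683389,  0.35102974, -0.63642543],
       [-0.5772156 , -0.26867551, -0.77112621]]), 't': array([ 0.28248304, -0.32505025,  1.37350482])}
ball 0
[... 1966 characters left out ...]
11. 255.] [ 0.429 -0.37   0.08 ]
jar1_mid 0.66 [349. 158.] [ 0.702 -0.198  0.07 ]
sander_mid 0.49 [400. 201.] [ 0.59  -0.351  0.03 ]
sander_mid 0.37 [382. 232.] [ 0.488 -0.29   0.072]
{'mtx': array([[308.3017237 ,   0.        , 280.73356058],
       [  0.        , 308.3017237 , 208.11169879],
       [  0.        ,   0.        ,   1.        ]]), 'hand_eye': array([[ 1.66083403e-04, -9.56054789e-01, -2.93188016e-01,
         7.44997807e-02],
       [ 9.99999604e-01, -9.75832716e-05,  8.84682445e-04,
        -8.26034554e-04],
       [-8.74415134e-04, -2.93188047e-01,  9.56054394e-01,
        -1.42846616e-01],
       [ 0.00000000e+00,  0.00000000e+00,  0.00000000e+00,
         1.00000000e+00]])}
```

View pics/scene0.png

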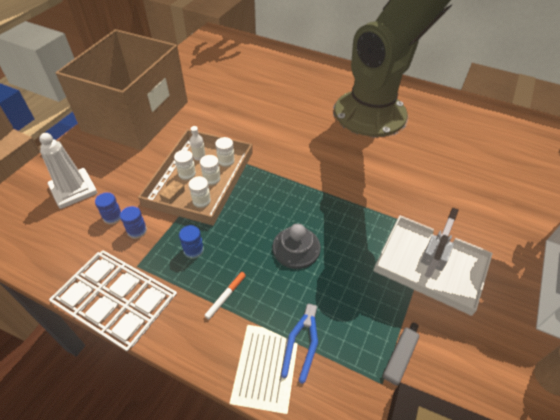

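View pics/top0.png

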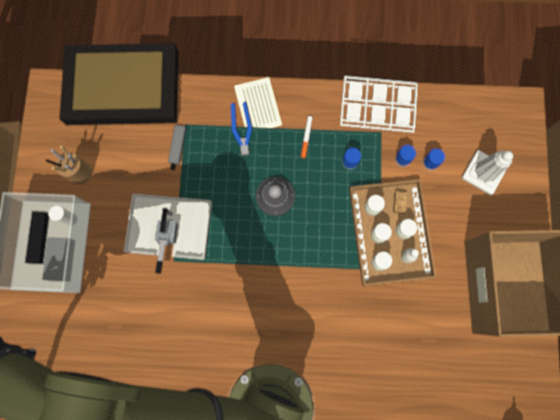

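The top view shows the tray at (168,226) with its handle pointing at the robot and the stand at (277,196). In the box there are four jars at (375,204), (382,232), (408,228) and (383,260), the glue bottle at (411,255) and the sanding block at (400,201). I'll look at the stand and the tray from close by with the same tool orientation.

```bash
cat > h.py <<'E'
from station import ctrl,get_state,vision,models,ticket
import cv2,numpy as np
from scipy.spatial.transform import Rotation as Ro
PZ=ctrl.pinch_z
def rot(q): return Ro.from_quat([q[1],q[2],q[3],q[0]])
def quat(r): x,y,z,w=r.as_quat(); return [w,x,y,z]
def down(yaw,tilt=0):
    "tool down, tool x = -(tray x), y = tray y for a tray at yaw; tilt about tray y"
    return Ro.from_euler('z',yaw)*Ro.from_euler('y',tilt)*Ro.from_euler('y',np.pi)
def cloud(cam):
    s=get_state(); im,d=vision.grab_frame(cam); i=vision.camera_info(cam)
    v,u=np.mgrid[:420,:560]; P=np.stack([u,v,np.ones_like(u)],-1)@np.linalg.inv(i['mtx']).T*d[...,None]
    if cam=='wrist':
        H=i['hand_eye']; P=P@H[:3,:3].T+H[:3,3]
        P=P@rot(s['eef_rot']).as_matrix().T+s['tcp_pos']
    else: P=(P-i['t'])@i['R']
    P[d<=0]=np.nan
    return im,P
def sel(P,z0,z1,c,r):
    m=(P[...,2]>z0)&(P[...,2]<z1)&(np.hypot(P[...,0]-c[0],P[...,1]-c[1])<r); return P[m]
def grasp(p,r,**k):
    "tcp position for the grasp point at p"
    return np.array(p)-r.apply([0,0,PZ])
def tray(P,c):
    L=sel(P,.018,.034,c,.17); rc=cv2.minAreaRect(L[:,:2].astype(np.float32))
    B=sel(P,.076,.098,c,.1); 
    return rc,len(B),np.median(B,0) if len(B) else None,B
def gf(): s=get_state(); return s['contact_force'].round(1),round(s['width'],4),s['tcp_pos'].round(4),round(s['time'],1)
E
python3 - <<'E'
from h import *
r=down(0)
def look(c,name):
    ctrl.movep([c[0]+.045,c[1],.24],quat(r)); ctrl.pause(.3)
    im,P=cloud('wrist'); cv2.imwrite(f'pics/{name}.png',im); np.save(f'/tmp/{name}.npy',P); return im,P
im,P=look((.584,.004),'ball1')
c=(.584,.004)
S=sel(P,.06,.095,c,.06)
A=np.c_[2*S,np.ones(len(S))]; x=np.linalg.lstsq(A,(S**2).sum(1),rcond=None)[0]
print('sphere',x[:3],np.sqrt(x[3]+x[:3]@x[:3]),len(S),'maxz',S[:,2].max())
C=sel(P,.04,.05,c,.07); print('collar',cv2.minEnclosingCircle(C[:,:2].astype(np.float32)),np.median(C[:,2]))
im,P=look((.49,.313),'tray1')
rc,n,m,B=tray(P,(.49,.313)); print(rc,n,m); rb=cv2.minAreaRect(B[:,:2].astype(np.float32)); print(rb)
for n in ['socket','bail','handle_grip','tray_floor']:
    for q in models.recognise('wrist',n)[:2]: u,v=map(int,q['point']); print(n,round(q['p'],2),u,v,P[v,u].round(3))
print(get_state()['time'])
E
```

```text
sphere [0.59504284 0.01212509 0.06997348] 0.018395333643208254 1090 maxz 0.08934516436166334
collar ((0.5951195955276489, 0.01215632725507021), 0.03703742474317551) 0.04531828576191113
((0.4909566044807434, 0.3191661834716797), (0.2308875471353531, 0.17065595090389252), 87.2773666381836) 1089 [0.49586453 0.31842144 0.0879848 ]
((0.49805599451065063, 0.318646639585495), (0.01405761856585741, 0.0704328641295433), 87.36787414550781)
socket 0.59 286 131 [0.476 0.316 0.088]
bail 0.9 288 133 [0.478 0.318 0.088]
handle_grip 0.78 294 50 [0.404 0.324 0.063]
tray_floor 0.62 287 130 [0.475 0.317 0.089]
5.8333
```

View pics/tray1.png

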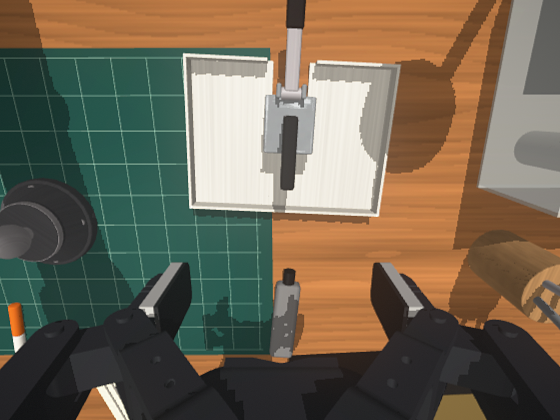

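The wrist view shows the tray with its bar around (288,150), the coupler at (288,125), and the handle running up the image to the black grip at (295,10). The lip and bar fits agree with each other: yaw is −2.7°. I'll profile the handle to get its angle, then check the arc can be reached.

```bash
cat >> h.py <<'E'
BALL=np.array([.5951,.0121,.069])
def TR(): 
    y=np.radians(87.28-90); return np.array([.491,.3192,.006])+Ro.from_euler('z',y).apply([-.015,0,.018]),y
def hpose(sock,yaw,th,tilt,L=.074):
    "grip point at handle angle th, tool tilt"
    o=np.array(sock)+Ro.from_euler('z',yaw).apply([-.034-L*np.cos(th),0,.028+L*np.sin(th)]); r=down(yaw,tilt)
    return grasp(o,r),r
E
python3 - <<'E'
from h import *
P=np.load('/tmp/tray1.npy'); s,y=TR(); print(s,y)
Q=(P-s)@Ro.from_euler('z',y).as_matrix()
for a in np.arange(-.13,-.03,.01):
    m=(abs(Q[...,0]-a)<.004)&(abs(Q[...,1])<.012)&(Q[...,2]>.0)
    if m.sum(): print(a.round(3),np.percentile(Q[m][:,2],[10,50,90]).round(4),np.median(Q[m][:,1]).round(4))
for th in np.arange(0,.9,.17):
    for k in (-.35,-.2,0): 
        p,r=hpose(s,y,th,th+k); q=ctrl.ik(p,quat(r)); print(th.round(2),k,None if q is None else np.round(q,2))
E
```

```text
[0.4760169  0.31991183 0.024     ] -0.047472955654245745
-0.11 [0.0409 0.0421 0.0434] 0.0001
-0.1 [0.04   0.0415 0.0428] -0.0001
-0.09 [0.0379 0.0397 0.0414] -0.0004
-0.08 [0.0369 0.0379 0.0389] -0.0005
-0.07 [0.0357 0.0371 0.0382] -0.0002
-0.06 [0.0347 0.0363 0.0375] -0.0003
-0.05 [0.0345 0.0356 0.0365] -0.0003
-0.04 [0.0326 0.0345 0.0366] -0.0001
0.0 -0.35 [-1.46  0.68  0.74  2.3  -1.09  0.18  1.7 ]
0.0 -0.2 [-1.02  0.55  0.2   2.21  0.2   0.27  0.47]
0.0 0 [-0.78  0.57  0.01  2.09 -0.01  0.49  0.76]
0.17 -0.35 [-0.99  0.53  0.17  2.18  0.18  0.33  0.51]
0.17 -0.2 [-0.8   0.54  0.02  2.09  0.02  0.49  0.72]
0.17 0 [-0.65  0.6  -0.07  1.97 -0.12  0.7   0.91]
0.34 -0.35 [-0.78  0.53  0.01  2.06  0.    0.54  0.75]
0.34 -0.2 [-0.67  0.57 -0.05  1.97 -0.1   0.7   0.89]
0.34 0 [-0.56  0.65 -0.09  1.84 -0.2   0.92  1.02]
0.51 -0.35 [-0.65  0.57 -0.06  1.94 -0.11  0.76  0.91]
0.51 -0.2 [-0.57  0.63 -0.08  1.84 -0.18  0.92  1.  ]
0.51 0 [-0.5   0.72 -0.1   1.72 -0.25  1.13  1.09]
0.68 -0.35 [-0.56  0.63 -0.08  1.8  -0.19  0.98  1.02]
0.68 -0.2 [-0.51  0.7  -0.1   1.71 -0.24  1.14  1.08]
0.68 0 [-0.46  0.81 -0.1   1.59 -0.3   1.34  1.13]
0.85 -0.35 [-0.5   0.71 -0.09  1.67 -0.24  1.19  1.08]
0.85 -0.2 [-0.46  0.79 -0.1   1.58 -0.29  1.34  1.12]
0.85 0 [-0.43  0.9  -0.1   1.47 -0.34  1.54  1.15]
```

Run:
```python
from h import *
s,y=TR(); t0=.1
p,r=hpose(s,y,t0,t0-.1)
ctrl.movep(p+[0,0,.08],quat(r)); ctrl.movel(p,max_speed=.1)
print(gf()); ctrl.close_gripper(force=20); print(gf())
for th in np.arange(t0+.08,.851,.075):
    p,r=hpose(s,y,th,th-.1); ctrl.movel(p,frame=quat(r),max_speed=.08)
print(gf()); 
ctrl.ungrasp(); print(gf())
ctrl.movel(p-r.apply([0,0,.1]),max_speed=.15)
ctrl.movep([.49+.045,.313,.24],quat(down(0))); ctrl.pause(.3)
im,P=cloud('wrist'); cv2.imwrite('pics/tray2.png',im)
rc,n,m,B=tray(P,s[:2]); print(rc,cv2.minAreaRect(B[:,:2].astype(np.float32)))
Q=(P-s)@Ro.from_euler('z',y).as_matrix()
for a in np.arange(-.13,-.03,.01):
    m=(abs(Q[...,0]-a)<.004)&(abs(Q[...,1])<.012)&(Q[...,2]>.0)
    if m.sum(): print(a.round(3),np.percentile(Q[m][:,2],[10,50,90]).round(4))
print(gf())
```

```text
(array([ 0.3, -0.1,  1.1]), 0.0852, array([0.369 , 0.3252, 0.0411]), 7.6)
(array([-0.7, -0.5,  1.5]), 0.0168, array([0.3686, 0.3251, 0.0408]), 8.2)
(array([-2.1, -0.4,  4.8]), 0.0163, array([0.3773, 0.3245, 0.089 ]), 10.5)
(array([-0.2, -0.1,  0.9]), 0.0856, array([0.3779, 0.3246, 0.0894]), 11.2)
((0.49074825644493103, 0.3189934492111206), (0.23081091046333313, 0.1707504838705063), 87.66146087646484) ((0.4666135013103485, 0.32070809602737427), (0.016584200784564018, 0.13211916387081146), 88.30012512207031)
-0.1 [0.0938 0.0952 0.0961]
-0.09 [0.0883 0.0915 0.0945]
-0.08 [0.0786 0.0821 0.0853]
-0.07 [0.0668 0.0705 0.0758]
-0.06 [0.0574 0.0606 0.0639]
-0.05 [0.0478 0.0512 0.0542]
-0.04 [0.034  0.0398 0.0442]
(array([-0.4,  0.9,  0. ]), 0.0852, array([0.535 , 0.3125, 0.2383]), 12.9)
```

View pics/tray2.png

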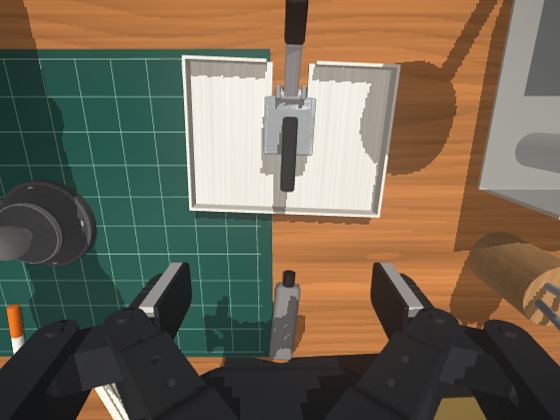

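The handle is at about 0.79 rad and the tray hasn't shifted. Next I grip the bar, lift, and hover over the ball to check the tray in hand.

Run:
```python
from h import *
s,y=TR(); y=np.radians(-2.6); Y=Ro.from_euler('z',y); r=down(y)
b=np.array([.4984,.3187,.082]); p=grasp(b,r)
ctrl.movep(p+[0,0,.07],quat(r)); ctrl.movel(p,max_speed=.1)
ctrl.close_gripper(force=90); print(gf())
ctrl.movel(p+[0,0,.04],max_speed=.06); print(gf(),get_state()['wrist_torque'])
ctrl.movel(p+[0,0,.125],max_speed=.12)
g=grasp(BALL+Y.apply([.0225,0,.058]),r)+[0,0,.06]
ctrl.movel(g,max_speed=.15); ctrl.pause(.4); print(gf(),g)
im,P=cloud('wrist'); cv2.imwrite('pics/hov.png',im); np.save('/tmp/hov.npy',P)
Q=(P-(BALL+[0,0,.06]))@Y.as_matrix()
F=Q[(abs(Q[...,2]+.018)<.012)&(abs(Q[...,1])>.04)&(abs(Q[...,1])<.1)&(Q[...,0]>-.06)&(Q[...,0]<.09)]
c=np.linalg.lstsq(np.c_[F[:,:2],np.ones(len(F))],F[:,2],rcond=None)[0]; print('floor plane',c,len(F))
L=Q[(abs(Q[...,2]-.002)<.006)&(np.hypot(Q[...,0],Q[...,1])<.18)]; print('lip',cv2.minAreaRect(L[:,:2].astype(np.float32)),len(L))
```

```text
(array([-0.1,  0.2,  4.8]), 0.0122, array([0.4986, 0.3189, 0.0637]), 14.9)
(array([ 0.5, -0.5, -7.3]), 0.0123, array([0.4982, 0.3185, 0.1031]), 15.7) [ 0.01788964 -0.07992681 -0.01569727]
(array([ 0.8,  0.6, -7.9]), 0.0123, array([0.6176, 0.0111, 0.1683]), 19.3) [0.61757684 0.01107933 0.1683    ]
floor plane [ 0.00451835  0.00121782 -0.01822683] 35507
lip ((0.014880433678627014, -0.0008507370948791504), (0.17036616802215576, 0.23191235959529877), 0.05660087242722511) 7593
```

View pics/hov.png

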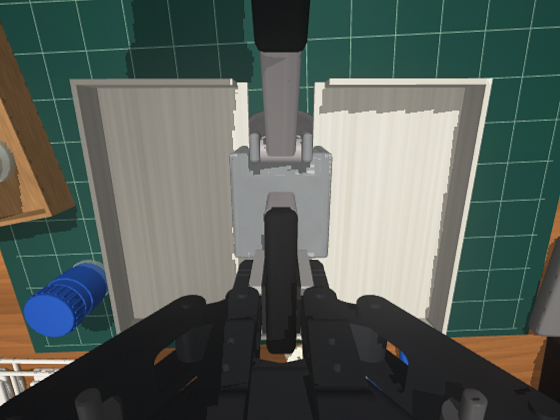

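The tray hangs level and within 1 mm of its target. I'll lower it in steps, watching the force.

Run:
```python
from h import *
y=np.radians(-2.6); Y=Ro.from_euler('z',y); r=down(y)
g=grasp(BALL+Y.apply([.0225,0,.058]),r)+[0,.0004,0]
for h in [.045,.035,.028,.022,.016,.011,.007,.004,.002,.0005]:
    ctrl.movel(g+[0,0,h],max_speed=.05); f=get_state()['contact_force']; print(h,gf()[0],get_state()['tcp_pos']-g-[0,0,h])
    if f[2]>15: print('stop'); break
```

```text
0.045 [-0.4  0.6 -6.5] [-3.04117580e-04  7.94399720e-06 -5.90497388e-04]
0.035 [ 0.4  0.1 -6.6] [-3.45239129e-04 -2.32926135e-05 -4.85207398e-04]
0.028 [-0.7  0.8 -6.7] [-3.36993623e-04 -1.82222107e-05 -4.48651306e-04]
0.022 [ 0.2 -0.3 -7.4] [-3.68167451e-04 -1.22227497e-05 -4.78652276e-04]
0.016 [-0.5 -0.  -7. ] [-3.77210532e-04 -1.89704116e-05 -5.08097375e-04]
0.011 [ 0.3  0.2 -6.8] [-2.96727818e-04 -1.29559348e-05 -4.35521485e-04]
0.007 [ 0.1  0.8 -7.8] [-2.21013464e-04 -1.72834882e-05 -3.25863854e-04]
0.004 [ 0.4  0.2 -7.3] [-2.00175547e-04 -7.93291864e-06 -2.35607467e-04]
0.002 [-0.1 -0.  -6.6] [-1.06525457e-04 -4.65388593e-06 -1.39965348e-04]
0.0005 [ 0.7  0.1 -5.8] [3.01280151e-04 4.36933242e-05 1.93993838e-04]
```

Run:
```python
from h import *
y=np.radians(-2.6); Y=Ro.from_euler('z',y); r=down(y)
S=BALL.copy()
g=get_state()['tcp_pos']
ctrl.ungrasp(); ctrl.pause(.2); print(gf())
ctrl.movel(g+[0,0,.1],max_speed=.15)
def chk():
    im,P=cloud('wrist'); Q=(P-S)@Y.as_matrix()
    F=Q[(abs(Q[...,2]+.018)<.012)&(abs(Q[...,1])>.04)&(abs(Q[...,1])<.1)&(Q[...,0]>-.06)&(Q[...,0]<.06)]
    c=np.linalg.lstsq(np.c_[F[:,:2],np.ones(len(F))],F[:,2],rcond=None)[0]; print('floor',c.round(4))
    return im,Q
ctrl.pause(.2); im,Q=chk()
def tip(th,dz=0,L=None):
    x=-.034-(.057+.013*(1-th/.8)); z=.028+np.tan(th)*(-.034-x)+.005/np.cos(th)
    return S+Y.apply([x,0,z+dz])
ctrl.close_gripper(force=40)
p=tip(.8,.03); ctrl.movel([p[0],p[1],max(p[2],g[2]+.1)],frame=quat(r)); ctrl.movel(p)
for th in list(np.arange(.8,-.01,-.1)):
    ctrl.movel(tip(th),max_speed=.06); print(round(th,2),gf()[0])
for d in np.arange(.001,.012,.001):
    if get_state()['contact_force'][2]>18: break
    ctrl.movel(tip(0,-d),max_speed=.03)
    print(-d,gf())
ctrl.pause(.3)
p=tip(0,.12); ctrl.movel(p,max_speed=.15); 
ctrl.movep([S[0]+.07,S[1],.30],quat(down(0))); ctrl.pause(.3)
im,Q=chk(); cv2.imwrite('pics/lock.png',im)
for a in np.arange(-.13,-.03,.01):
    m=(abs(Q[...,0]-a)<.004)&(abs(Q[...,1])<.01)&(Q[...,2]>.01)
    if m.sum(): print(a.round(3),np.percentile(Q[m][:,2],[10,50,90]).round(4))
print(gf())
```

```text
(array([0. , 0.4, 0.5]), 0.0857, array([0.6176, 0.0115, 0.1088]), 23.1)
floor [ 0.0001  0.001  -0.0176]
0.8 [ 0.3 -0.8  0.4]
0.7 [ 0.4 -0.3 -0.6]
0.6 [ 0.3 -0.4 -0.4]
0.5 [-0.5 -0.5  0.1]
0.4 [-0.4  0.3  0.8]
0.3 [-0.1 -0.2  0.3]
0.2 [ 0.6 -0.2  0.3]
0.1 [ 0.4 -0.7  0.2]
0.0 [-2.1  0.   9.6]
-0.001 (array([-4.1,  0.3, 14.5]), 0.0, array([0.4914, 0.0169, 0.1022]), 29.3)
-0.002 (array([-6.9,  0.4, 21.8]), -0.0, array([0.4912, 0.0169, 0.1016]), 29.5)
floor [ 0.      0.0011 -0.0176]
-0.11 [0.0344 0.0359 0.0368]
-0.1 [0.0346 0.036  0.0372]
-0.09 [0.0336 0.0349 0.0367]
-0.08 [0.0333 0.0343 0.0354]
-0.07 [0.0331 0.0344 0.0353]
-0.06 [0.0333 0.0343 0.0354]
-0.05 [0.0332 0.0342 0.0355]
-0.04 [0.0326 0.0341 0.0351]
(array([-0.1, -0.1,  0.5]), -0.0002, array([0.6646, 0.0122, 0.3003]), 31.9)
```

View pics/lock.png

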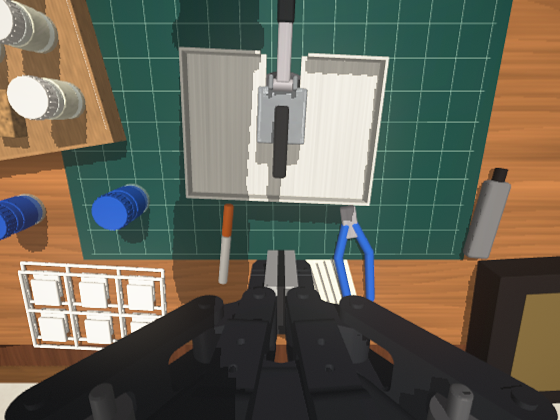

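The tray is locked: the handle is flat, the floor level, and its height right. Now I'll measure the jars in the box.

```bash
cat >> h.py <<'E'
def jars(P,c=(.51,-.31),r=.22,z0=.064,z1=.082):
    S=sel(P,z0,z1,c,r); g=np.zeros((500,500),np.uint8)
    ij=((S[:,:2]-np.array(c)+.25)*1000).astype(int); g[ij[:,0],ij[:,1]]=1
    g=cv2.morphologyEx(g,cv2.MORPH_CLOSE,np.ones((5,5)))
    n,l,st,ce=cv2.connectedComponentsWithStats(g); out=[]
    for k in range(1,n):
        if st[k,4]<150: continue
        q=S[l[ij[:,0],ij[:,1]]==k]; (x,yy),rr=cv2.minEnclosingCircle(q[:,:2].astype(np.float32))
        out.append((round(x,4),round(yy,4),round(rr,4),round(float(np.median(q[:,2])),4),len(q)))
    return out
E
python3 - <<'E'
from h import *
ctrl.ungrasp()
ctrl.movep([.56,-.31,.28],quat(down(0))); ctrl.pause(.3)
im,P=cloud('wrist'); cv2.imwrite('pics/box.png',im); np.save('/tmp/box.npy',P)
print('jars'); [print(j) for j in jars(P)]
print('glue'); [print(j) for j in jars(P,z0=.09,z1=.12)]
S=sel(P,.036,.046,(.51,-.31),.21); print('walls',cv2.minAreaRect(S[:,:2].astype(np.float32)))
print(gf())
E
```

```text
jars
(0.4128, -0.2964, 0.0244, 0.0743, 1884)
(0.4326, -0.3746, 0.0179, 0.0743, 552)
(0.4919, -0.2944, 0.0242, 0.0743, 1460)
(0.5072, -0.3656, 0.0242, 0.0742, 1453)
(0.5522, -0.0974, 0.0321, 0.0703, 359)
(0.5724, -0.2748, 0.0243, 0.0743, 1254)
(0.7024, -0.2121, 0.0219, 0.0701, 375)
(0.7213, -0.3641, 0.0225, 0.0701, 435)
glue
(0.4322, -0.3751, 0.0093, 0.109, 391)
walls ((0.5366522073745728, -0.32277852296829224), (0.35901501774787903, 0.2051306962966919), 8.581674575805664)
(array([ 0.5,  0.6, -0.2]), 0.0855, array([ 0.5604, -0.3093,  0.28  ]), 34.4)
```

View pics/box.png

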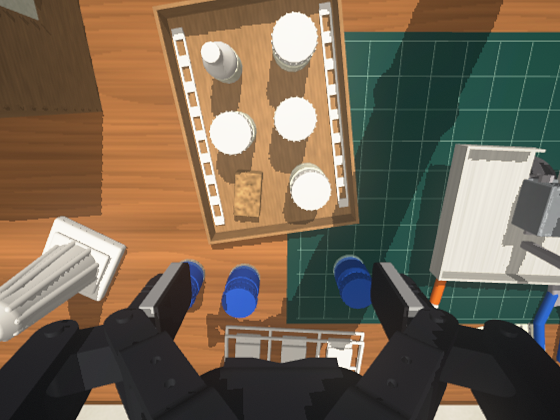

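The box view shows four jars with white lids at (294,40), (295,118), (232,132) and (311,187), the glue bottle at (222,62), and the sanding block at (248,195). The measured lid tops are at 0.074 m, as they should be. I'll pick jar D first.

```bash
cat >> h.py <<'E'
YT=np.radians(-2.6)
def best(p,a):
    "finger axis at world angle a: choose the half turn with the smaller joint motion"
    q0=get_state()['qpos']; o=[]
    for k in (0,np.pi):
        r=down(a-np.pi/2+k); q=ctrl.ik(p,quat(r))
        if q is not None: o.append((np.abs(np.array(q)-q0).max(),r))
    return min(o,key=lambda x:x[0])[1]
def overview():
    ctrl.movep([.56,-.31,.28],quat(down(0))); ctrl.pause(.2); im,P=cloud('wrist')
    return im,P,[j for j in jars(P,r=.2) if .022<j[2]<.027 and abs(j[3]-.0743)<.003]
def pick(x,y,a,gz=.052):
    p=np.array([x,y,gz-PZ-.037+.037]); r=best(p+[0,0,.08],a)
    ctrl.movep(p+[0,0,.08],quat(r)); ctrl.movel(p,max_speed=.1); print('at',gf())
    ctrl.close_gripper(force=40); print('grip',gf()); ctrl.movel(p+[0,0,.16],max_speed=.15); print('up',gf())
def place(tx,ty,gz=.052):
    w=BALL+Ro.from_euler('z',YT).apply([tx,ty,0]); w[2]=BALL[2]-.018+(gz-.004)-PZ+.0015
    r=best(w+[0,0,.1],YT); ctrl.movep(w+[0,0,.12],quat(r)); ctrl.movel(w+[0,0,.01],max_speed=.12)
    ctrl.movel(w,max_speed=.03); print('down',gf()); ctrl.ungrasp(); ctrl.movel(w+[0,0,.12],max_speed=.15)
E
sed -i 's/gz-PZ-.037+.037/gz+PZ/; s/(gz-.004)-PZ+.0015/(gz-.004)+PZ+.0015/' h.py
python3 - <<'E'
from h import *
print(get_state()['tcp_pos'],PZ,grasp([0,0,0],down(0)))
pick(.5724,-.2748,np.pi/2)
im,_=vision.grab_frame('scene'); cv2.imwrite('pics/pk.png',im)
place(.06,.074)
im,P,J=overview(); print(J,gf())
im,P=cloud('scene'); cv2.imwrite('pics/pl.png',im)
E
```

```text
[ 0.56041961 -0.30934214  0.27999624] -0.0187 [ 2.29008951e-18  0.00000000e+00 -1.87000000e-02]
at (array([-1. ,  0.4, -0.6]), 0.0852, array([ 0.5729, -0.2751,  0.034 ]), 36.0)
grip (array([-0.4,  0.8,  4.3]), 0.0475, array([ 0.5728, -0.275 ,  0.034 ]), 36.5)
up (array([ 0.1, -0.3,  0.2]), 0.0473, array([ 0.5718, -0.2746,  0.1922]), 37.7)
down (array([-0.7,  0.3, -0.7]), 0.0475, array([0.6583, 0.0833, 0.0816]), 40.6)
[(0.4127, -0.2964, 0.0244, 0.0742, 1883), (0.4921, -0.2943, 0.0242, 0.0743, 1477), (0.5072, -0.3657, 0.0244, 0.0742, 1456)] (array([-0.5,  0.3, -0.6]), 0.0853, array([ 0.5605, -0.3091,  0.2798]), 43.8)
```

View pics/pl.png

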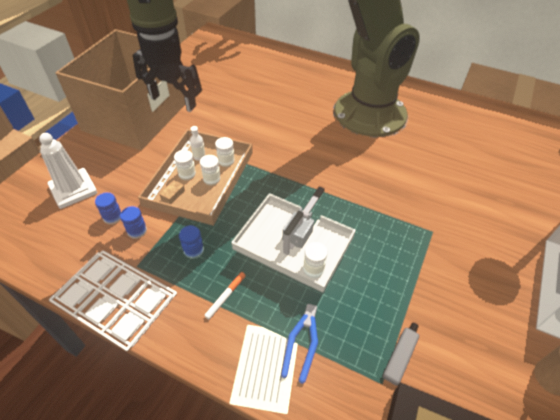

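The first jar stands upright in the tray at (316,255), and the other three haven't moved. On to the rest.

Run:
```python
from h import *
R=np.radians
J=overview()[2]
for (x0,y0),a,t in [((.5072,-.3657),R(45),(-.033,.074)),((.4921,-.2943),R(90),(.06,-.074)),((.4127,-.2964),R(45),(-.033,-.074))]:
    j=min(J,key=lambda j:np.hypot(j[0]-x0,j[1]-y0))
    d=np.hypot(j[0]-x0,j[1]-y0); print('jar',j,'shift',d)
    if d>.012: print('moved; stop'); break
    pick(j[0],j[1],a)
    if not .04<get_state()['width']<.052: print('lost'); break
    place(*t)
    J=overview()[2]; print(J,gf())
ctrl.movep([BALL[0]+.07,BALL[1],.34],quat(down(0))); ctrl.pause(.3)
im,P=cloud('wrist'); cv2.imwrite('pics/end.png',im)
Q=(P-BALL)@Ro.from_euler('z',YT).as_matrix()
for j in jars(Q,c=(0,0),r=.16,z0=.045,z1=.060): print('lid',j)
F=Q[(abs(Q[...,2]+.018)<.006)&(abs(Q[...,1])>.04)&(abs(Q[...,1])<.1)&(abs(Q[...,0]-.015)<.07)]
print(np.linalg.lstsq(np.c_[F[:,:2],np.ones(len(F))],F[:,2],rcond=None)[0].round(4),gf())
m=(abs(Q[...,0]+.1)<.01)&(abs(Q[...,1])<.008)&(Q[...,2]>.01); print('grip top',np.median(Q[m][:,2]))
```

```text
jar (0.5071, -0.3656, 0.0242, 0.0742, 1447) shift 0.00014142135623733317
at (array([ 0.8,  0. , -0.2]), 0.0854, array([ 0.5076, -0.3659,  0.034 ]), 46.1)
grip (array([-1.3,  0.6,  5.6]), 0.0473, array([ 0.5074, -0.3658,  0.034 ]), 46.5)
up (array([-0.1, -0.8, -1. ]), 0.0474, array([ 0.5066, -0.3652,  0.1923]), 47.8)
down (array([-0.4,  0.5, -0.7]), 0.0471, array([0.5654, 0.0875, 0.0816]), 51.0)
[(0.4128, -0.2964, 0.0244, 0.0742, 1876), (0.4921, -0.2944, 0.0241, 0.0743, 1472)] (array([-0.2,  0.4, -0.2]), 0.085, array([ 0.5604, -0.309 ,  0.2799]), 54.1)
jar (0.4921, -0.2944, 0.0241, 0.0743, 1472) shift 9.999999999998899e-05
at (array([ 0.7, -0.1,  0.3]), 0.0857, array([ 0.4926, -0.2946,  0.0339]), 55.9)
grip (array([-0.9, -0.3,  5.7]), 0.0473, array([ 0.4924, -0.2946,  0.0339]), 56.3)
up (array([ 1.1, -0.9, -1. ]), 0.0473, array([ 0.4916, -0.2941,  0.1924]), 57.5)
down (array([-0.8, -0.3, -2.1]), 0.0472, array([ 0.6516, -0.0645,  0.0816]), 60.1)
[(0.4126, -0.2963, 0.0244, 0.0742, 1891)] (array([-0.1,  0.2,  0.1]), 0.0854, array([ 0.5605, -0.3088,  0.2795]), 62.9)
jar (0.4126, -0.2963, 0.0244, 0.0742, 1891) shift 0.00014142135623729392
at (array([ 0.7,  0.2, -0.2]), 0.0854, array([ 0.413 , -0.2965,  0.0337]), 64.7)
grip (array([-1.4,  1. ,  5.6]), 0.0472, array([ 0.4129, -0.2965,  0.0339]), 65.2)
up (array([ 0.9,  0.3, -0.7]), 0.0473, array([ 0.4121, -0.296 ,  0.1925]), 66.4)
down (array([-0.1, -1.2, -0.4]), 0.0473, array([ 0.5587, -0.0603,  0.0816]), 69.1)
[] (array([ 0.5,  0.2, -0.6]), 0.0852, array([ 0.5602, -0.3094,  0.28  ]), 72.4)
lid (-0.0323, 0.072, 0.0242, 0.0524, 1512)
lid (-0.0325, -0.0734, 0.0242, 0.0522, 1531)
lid (0.0604, -0.0753, 0.0244, 0.0522, 1231)
lid (0.0603, 0.0729, 0.0243, 0.0523, 1218)
[-0.0001  0.0008 -0.0176] (array([-0.7, -0.3, -0.7]), 0.0855, array([0.6651, 0.0113, 0.3399]), 74.0)
grip top 0.036184112494172596
```

View pics/end.png

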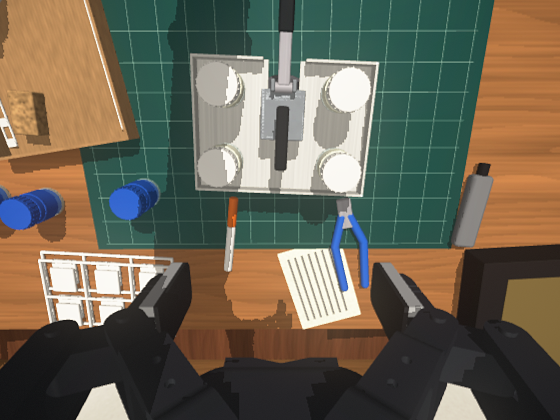

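All four jars stand upright in the tray at (218,83), (349,89), (219,166) and (341,172), with lid heights equal. The handle is flat and the tray level, so I'm handing in.

```bash
python3 -c "
from station import ticket
print(ticket.close_job())"
```

```text
the job is handed in; nothing more can be done
None
```

The tray is on the ball, level and locked, and all four paint jars stand upright on its floor; the glue bottle and sanding block were left in the box, and I handed the job in after about 74 s of the 192 s (no verdict came back).

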